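# Feed a sherd carrier under the spring flap of an analyser bay

## Robot

A 6-joint arm with a two-finger parallel gripper is mounted at the origin on the work surface. World frame = base frame: x ahead of the robot, y to its left, z up, the work surface at z = 0. Lengths are in m, angles in rad, forces in N, time in s.
With the tool pointing down it reaches from about 0.3 to 0.775 m from the base axis. Payload 14.6 kg.
Tool frame: the origin (TCP) lies between the finger pads; the fingertips stand 25 mm ahead of it and the grasp point (between the pads) lies 6 mm ahead of it; y points along the fingers, x is the direction in which the jaws open and shut, and the axes are right-handed (so a half turn about y gives the same grasp; the last joint's range is limited). The gripper opens to 94 mm and grips with 3 to 60 N. Pads are 16 mm wide; open, the fingers measure 119 mm over their backs; the gripper's body (75 mm by 177 mm) begins 78 mm behind the grasp point.
Start: joints at [1.04, 0.3, 1.521, -0, 1.321, -0.067], TCP at [0.246, 0.492, 0.23] pointing down, gripper open.
Joint ranges: [-3.03, 3.03], [-0.79, 2.21], [0.23, 2.52], [-1.04, 4.18], [0, 3.07], [-2.55, 2.55]. Speed limits (rad/s): [2.22, 2.22, 2.57, 3.14, 3.14, 3.14].

## Interface

Orientations are given as a 3x3 rotation matrix whose columns are the frame's x, y, z axes.
In Python, from station import bot gives the robot as it stands. The module is installed in compiled form; this text tells all that it offers.
- The arm moves only by the tool servo_tool, never from a script. Its argument "steps" is a list that holds one entry, the list of rows, each a list of 7 numbers: the shift along the world's x, y, z in units of 0.3 m (1.0 is 0.3 m), then the turn, a rotation vector about the world's x, y, z in units of 90 degrees (1.0 is 90 degrees), then the closure, from 0 (fully open) to 1 (shut). In form: [[[tx, ty, tz, ax, ay, az, grip], ...]]. A call has 1 to 20 rows; each row is the pose to reach, as a shift and turn from the pose measured when the call began; what a row does not reach only later rows make up. A row lasts 1/10 s, in which the tool goes at most 50 mm and 8.59 degrees, less where a joint would pass 70% of its speed; a pose out of reach is approached as far as the arm can. A call with a number of a shift or a turn outside -1 to 1 is refused whole. A call with a gripper value outside its range is refused whole. The fingers move at their own pace and stop on an object; "squeeze" is the grip in N (left out, the last holds). Time passes only in rows, so rows that repeat a pose let the fingers close. It gives the time, the measured TCP pose, the force and the opening at its end, in the units of the state.
- bot.get_state(): the state, without advancing time (a new reading comes with each control period).
- bot.read_camera(name): name is "scene" or "top"; returns the picture (420x560x3 uint8, red, green, blue); there is no depth.
- bot.camera_info(name): a dict with "fx", "fy", "cx", "cy" (pixels), "origin" and "attitude" of the camera in the world. Camera axes: x right, y up, looking along -z (the intrinsics and any distortion apply to the point x, -y, -z); pixel columns grow to the right and rows downward; lengths in m; the calibration is good to about 2 mm. A picture is of the moment at which its call begins. camera_info takes no time and is no camera call.
- bot.finish_job(): hands the job in, once; it reports no verdict.
The state is a dict: "t": time; "q": joint angles; "joint_vel": joint speeds; "tau": joint torques, N m; "eef_pos": TCP position; "ee_rot": TCP orientation; "contact_force": force on the tool from outside, world axes, zero at the start; "wrist_torque": the same for the moment, N m; "grip_width": finger opening in m.
Only numpy, scipy, OpenCV 4.12 (cv2) and the standard library are available. Lean on these libraries where they do the work, as an engineer would, in place of code of your own. Each camera call takes 0.05 s, during which the arm holds its last target.

## Task

Press down the long steel wing of the analyser bay with one fingertip so that its spring-closed clear flap stands open, and, while that fingertip keeps it open, push the wooden sherd carrier along its lane with the other fingertip, under the flap, until it is fully home against the end stop. Then let the wing come up so that the flap shuts behind the carrier's block, and move clear. Only push the carrier: do not pick it up or tip it, and leave the other things on the table where they are.

Things in the scene. Friction and masses are not known exactly. Their poses are not given: they have to be found in the camera images.
- bay: Fixed analyser bay with a lane along its x axis. Origin: on the table surface, on the lane's centre line, in the plane of the front of the flap's lip. +x is the way the carrier is pushed, +y the side of the wing, z up. Lane floor 8 mm above the table, x = -210 to +74 mm; guide rails, tops 18 mm above the table, inner faces at y = -27 and +27 mm. A flat base 5 mm high lies below the wing.
- end_stop (a point): Middle of the top edge of the wall that ends the lane, on its face towards the carrier, at bay x = +74 mm, 42 mm above the table. Behind it stands the grey analyser head, 85 mm high, bay x = 90 to 165 mm, y = -50 to +100 mm.
- hinge (a point): Point on the hinge axis of flap and wing, half-way along the wing. The axis runs parallel to the lane at bay y = +50 mm, 24 mm above the table. Three posts 32 mm high, 16 mm wide, stand on it at bay x = -202, -18 and +83 mm.
- flap (a joint): Opening of the flap, rad: 0 shut, 0.60 wing level, 0.65 at its stop. Flap and wing are one rigid rocker: pressing the wing down (+y side) lifts the clear cover over the lane (-y side). A spring shuts it when let go; 4 to 6 N down on the wing 50 mm from the hinge hold it open. The cover spans bay x = 0 to 74 mm, y = -38 to +45 mm, top 49 mm above the table when shut; open, its edge rises to 97 mm.
- lip (a point): Middle of the lower edge of the flap's steel front lip, on its front face; moves with the flap. Lip 27 mm wide (bay y = -38 to -11 mm), 4 mm thick (x = 0 to 4 mm). Shut, this edge is 20 mm above the table and bars the carrier's block, though not its thin tail; from 0.4 rad on the block and sherd pass below it.
- wing_mid (a point): Point on the wing's top face, half-way along it, 45 mm out from the hinge axis; moves with it. The wing is a flat steel plate, bay x = -195 to -30 mm, from the hinge out to 68 mm from it. Shut, it slopes up and outward at 0.60 rad, outer edge 66 mm above the table; pressed level (joint 0.60) its top is 28 mm above the table everywhere. A fingertip may slide along it.
- carrier: Loose wooden carrier in the lane, 0.2 to 0.4 kg. Origin: centre of its block's underside; x along the push, z up. Block 60 long (x = -30 to +30 mm), 50 wide, 26 high, a sherd fixed on it (top at 32 mm). A tail 14 wide, 14 high leads back to an upright push plate, 40 wide, 45 high, rear face at x = -88 mm. Home: origin at bay x = +44 mm; the push plate stays outside the flap.
- sherd_a: Bystander: flat terracotta sherd, 75 x 60 x 12 mm, on the table beside the lane; origin under its centre.
- sherd_b: Bystander: flat brownish sherd, 60 x 45 x 14 mm, on the table beside the bay; origin under its centre.
- stone: Bystander: grey stone, 70 x 55 x 30 mm; origin under its centre.
- brush: Bystander: hand brush lying on the table; origin under its middle.
- jar: Bystander: closed jar, 60 mm across, 75 mm high; origin under its centre.
- cup: Bystander: small white bowl, 70 mm across, 60 mm high; origin under its centre.
- block: Bystander: small grey plastic block, 50 x 30 x 25 mm; origin under its centre.
Things that resemble listed ones, but are neither listed nor needed, are in the scene too. What is meant by the carrier is not red, and is the smaller of those in its own colour.

How it is judged:
By the outcome, as a careful person would: the job done as asked, in the order asked, and still so for the second after the job is handed in, with the robot touching nothing.
It also fails if it takes over 38 s, if anything falls off the work surface, if the arm or the gripper's body presses on something with over 40 N, if the wrist force passes 120 N, or if a joint passes its speed limit or range.

## Working session

There is one attempt and no reset: what is moved stays moved. The work goes in short steps, Python scripts to look and compute and a tool call to move; the robot and the scene stay as the last step left them, time stands still between calls to the robot, and variables do not carry over. Pictures are saved under pics/ and viewed, and the job is handed in when it is done.

Besides the shell and the picture viewer there is one more tool, called after "Emit:" as a command line: name --argument value ..., lists and objects as JSON in quotes. servo_tool: Moves the arm, as the interface text tells. Its arguments: {"type":"object","properties":{"steps":{"type":"array"},"squeeze":{"type":"number"}},"required":["steps"]}

```bash
mkdir -p pics; python3 - <<'E'
from station import bot
import cv2
for n in ("scene","top"):
    im=bot.read_camera(n); cv2.imwrite(f"pics/{n}0.png",im[:,:,::-1]); i=bot.camera_info(n); print(n,i)
s=bot.get_state(); print(s)
E
```

```text
scene {'fx': 389.9365097376449, 'fy': 389.9365097376449, 'cx': 278.7102000081014, 'cy': 205.2435636487794, 'origin': array([0.99365416, 0.20199834, 0.93285969]), 'attitude': array([[-0.4360616 , -0.78472912,  0.44051163],
       [ 0.89988922, -0.3840683 ,  0.20661784],
       [ 0.00704752,  0.48650977,  0.87364671]])}
top {'fx': 478.4125088787397, 'fy': 478.4125088787397, 'cx': 286.41723599732086, 'cy': 209.62418838177197, 'origin': array([ 0.30392289, -0.02497788,  1.60314179]), 'attitude': array([[ 0.02583513,  0.98980684, -0.14005342],
       [-0.99965303,  0.02629954,  0.00146589],
       [ 0.00513429,  0.13996696,  0.99014286]])}
{'t': 0.1, 'q': array([ 1.04038199e+00,  3.00386098e-01,  1.52150576e+00,  1.73868061e-05,
        1.32067992e+00, -6.66286842e-02]), 'joint_vel': array([ 0.0008683 , -0.00210949, -0.00061831,  0.00211504, -0.00041005,
       -0.00082014]), 'tau': array([ 1.00490135e-03, -5.32636678e+01, -3.53284228e+01,  7.09594740e-02,
        2.34415079e-02, -1.11057741e-04]), 'eef_pos': array([0.24594701, 0.49172158, 0.2299648 ]), 'ee_rot': array([[ 4.47340673e-01, -5.09860033e-04, -8.94363496e-01],
       [ 8.94363109e-01, -8.36066242e-04,  4.47340956e-01],
       [-9.75828401e-04, -9.99999521e-01,  8.19935692e-05]]), 'contact_force': array([ 0.60494446, -0.1283109 , -0.63280264]), 'wrist_torque': array([ 0.02367596, -0.02881964, -0.03107963]), 'grip_width': 0.09378038092301777}
```

View pics/scene0.png

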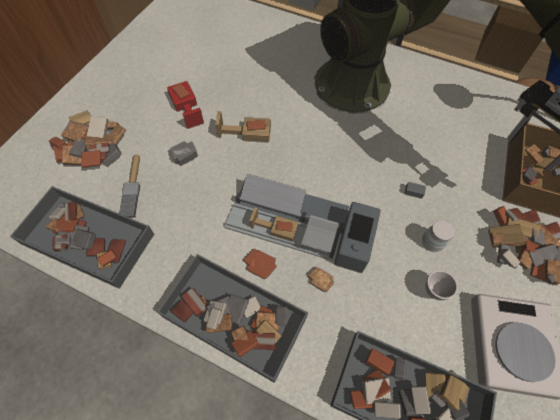

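View pics/top0.png

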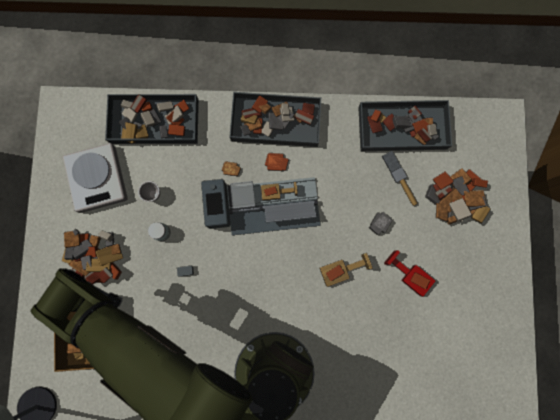

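```bash
python3 - <<'E'
import cv2
a=cv2.imread("pics/top0.png")[165:240,190:390]; cv2.imwrite("pics/topc.png",cv2.resize(a,None,fx=4,fy=4,interpolation=cv2.INTER_CUBIC))
a=cv2.imread("pics/scene0.png")[165:280,210:390]; cv2.imwrite("pics/scenec.png",cv2.resize(a,None,fx=4.4,fy=4.4,interpolation=cv2.INTER_CUBIC))
a=cv2.imread("pics/top0.png")[165:300,250:450]; cv2.imwrite("pics/topd.png",cv2.resize(a,None,fx=4,fy=4,interpolation=cv2.INTER_CUBIC))
E
```

```text
(no output)
```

View pics/topc.png

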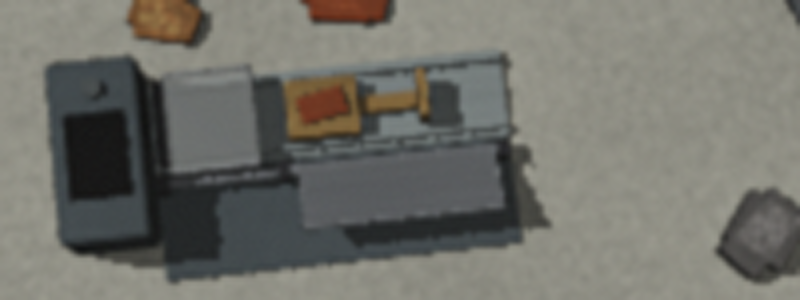

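View pics/scenec.png

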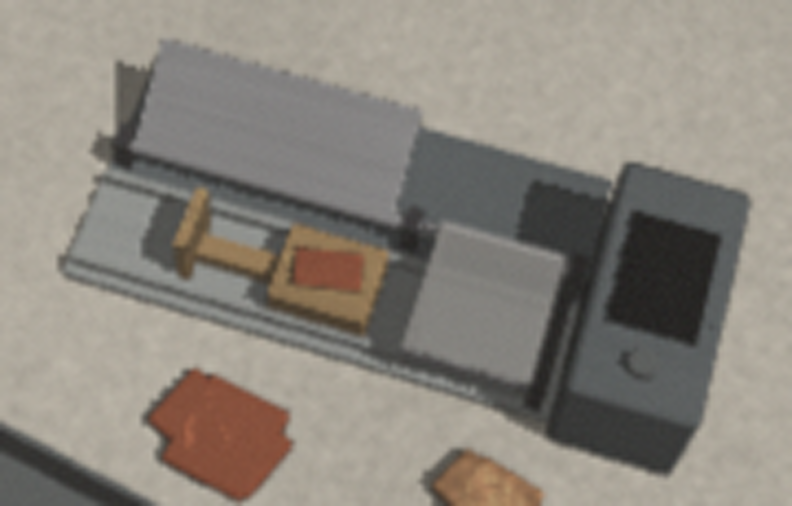

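View pics/topd.png

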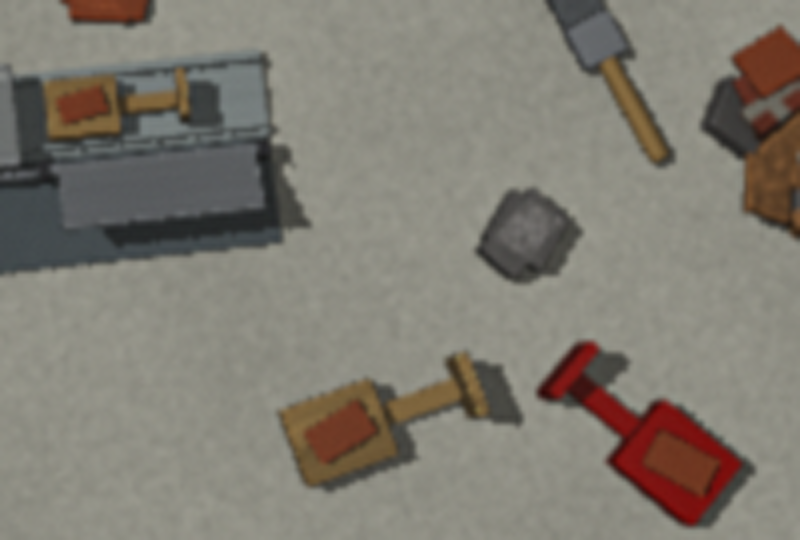

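```bash
python3 - <<'E'
import cv2
def crop(n,r0,r1,c0,c1,f,out):
    a=cv2.imread(f"pics/{n}0.png")[r0:r1,c0:c1]
    a=cv2.resize(a,None,fx=f,fy=f,interpolation=cv2.INTER_CUBIC)
    for c in range(c0,c1,10): cv2.line(a,((c-c0)*f,0),((c-c0)*f,6),(0,255,255),1); cv2.putText(a,str(c),((c-c0)*f,16),0,.35,(0,0,255),1)
    for r in range(r0,r1,10): cv2.line(a,(0,(r-r0)*f),(6,(r-r0)*f),(0,255,255),1); cv2.putText(a,str(r),(8,(r-r0)*f+4),0,.35,(0,0,255),1)
    cv2.imwrite(f"pics/{out}.png",a)
crop("top",172,242,196,266,8,"t_l")
crop("top",172,242,254,328,8,"t_r")
crop("scene",170,250,220,310,8,"s_l")
crop("scene",200,275,290,385,8,"s_r")
E
```

```text
(no output)
```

View pics/t_l.png

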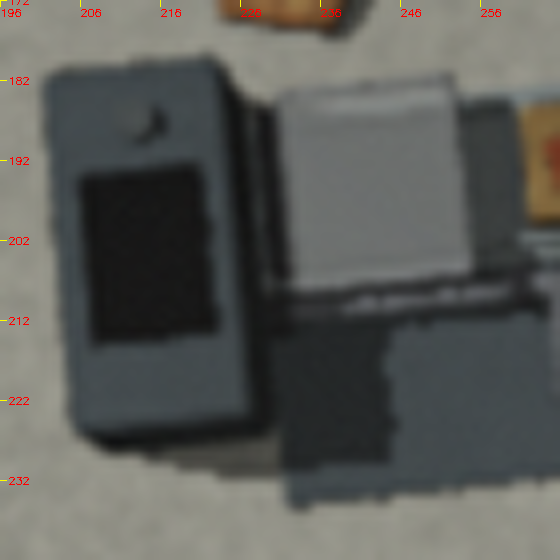

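View pics/t_r.png

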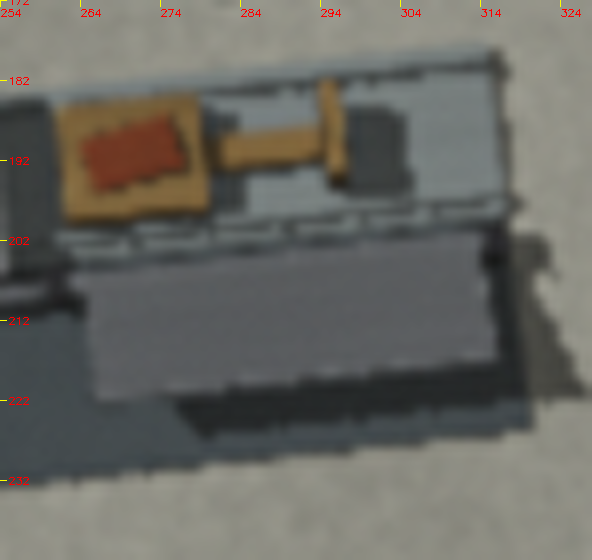

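View pics/s_l.png

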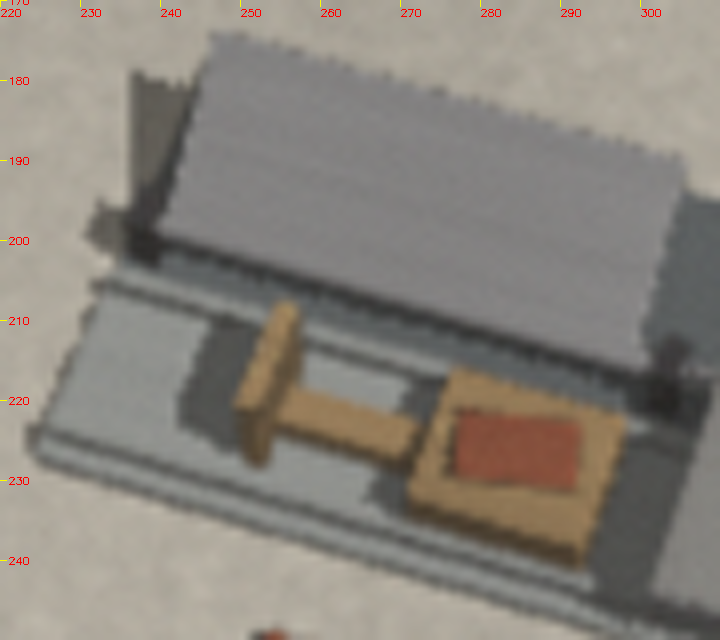

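View pics/s_r.png

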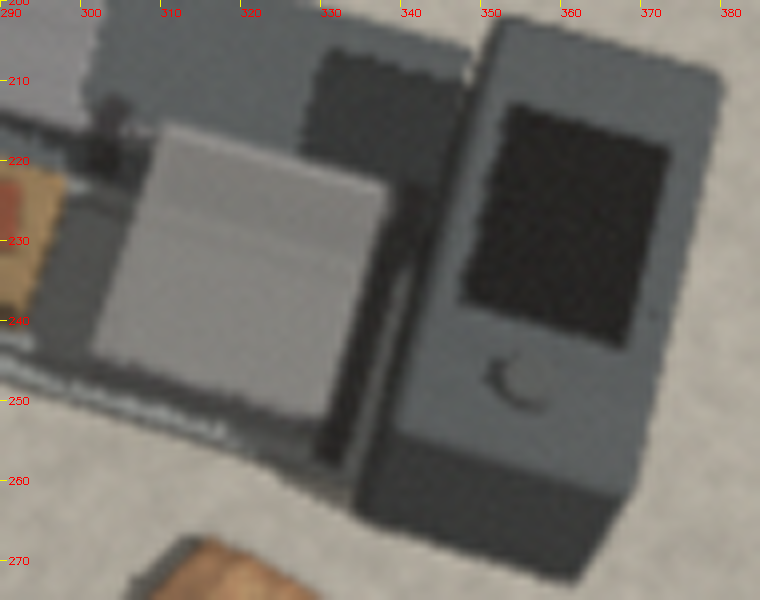

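```bash
cat > h.py <<'E'
import numpy as np, cv2
from station import bot
C={n:bot.camera_info(n) for n in ("scene","top")}
def ray(n,u,v):
    c=C[n]; d=np.array([(u-c['cx'])/c['fx'],-(v-c['cy'])/c['fy'],-1.]); return c['origin'],c['attitude']@d
def at(n,u,v,z):
    o,d=ray(n,u,v); return o+d*(z-o[2])/d[2]
def proj(n,p):
    c=C[n]; q=(np.asarray(p)-c['origin'])@c['attitude']; return np.stack([c['cx']+c['fx']*q[...,0]/-q[...,2], c['cy']+c['fy']*q[...,1]/q[...,2]],-1)
E
cat > fit.py <<'E'
from h import *
off=-0.44
P=[("top",222.9,179.2,90,-50,85),("top",201.6,181.4,165,-50,85),("top",205.4,225.5,165,100,85),("top",227.5,223.9,90,100,85),
("top",316.1,216.7,-195,103.9,65.7),("top",266.1,222,-30,103.9,65.7),("top",315,201,-195,47.7,27.3),
("scene",353.7,202.2,90,100,85),("scene",380.2,209.4,165,100,85),("scene",369,261.9,165,-50,85),("scene",339.4,254,90,-50,85),
("scene",246.6,174.1,-195,103.9,65.7),("scene",305.6,189.4,-30,103.9,65.7),("scene",239.7,198.8,-195,47.7,27.3),("scene",300.2,216,-30,47.7,27.3)]
W=np.array([at(p[0],p[1]+off,p[2]+off,p[5]/1e3)[:2] for p in P]); B=np.array([p[3:5] for p in P])/1e3
def fit(i):
    w=W[i];b=B[i];wm=w.mean(0);bm=b.mean(0);H=(b-bm).T@(w-wm);th=np.arctan2(H[0,1]-H[1,0],H[0,0]+H[1,1])
    R=np.array([[np.cos(th),-np.sin(th)],[np.sin(th),np.cos(th)]]);return th,wm-R@bm,R
for nm,i in (("all",list(range(15))),("top",list(range(7))),("scene",list(range(7,15)))):
    th,t,R=fit(i); print(nm,th,t); print(((W[i]-t)@R-B[i]).round(4)[:].tolist())
E
python3 fit.py
```

```text
all 1.7077187964987999 [0.58197111 0.08379047]
[[0.003, 0.005], [-0.0031, 0.0046], [-0.0028, -0.0013], [0.0018, 0.0013], [0.0015, 0.0033], [-0.0007, 0.0026], [-0.0043, 0.0021], [0.0049, -0.0052], [-0.003, -0.0047], [-0.0015, 0.0006], [0.0039, -0.0017], [0.0003, -0.0023], [-0.0021, 0.0011], [-0.001, -0.0031], [0.003, -0.0023]]
top 1.7062574162262023 [0.57956265 0.08273158]
[[0.0037, 0.0026], [-0.0023, 0.0023], [-0.0022, -0.0036], [0.0024, -0.0011], [0.0021, 0.0005], [-0.0001, 0.0], [-0.0036, -0.0007]]
scene 1.7086275247360558 [0.58407152 0.08469674]
[[0.0044, -0.003], [-0.0035, -0.0026], [-0.0022, 0.0026], [0.0032, 0.0004], [-0.0002, 0.0001], [-0.0026, 0.0033], [-0.0015, -0.0007], [0.0025, -0.0]]
```

```bash
cat >> h.py <<'E'
TH=1.7077; T=np.array([.5820,.0838]); R2=np.array([[np.cos(TH),-np.sin(TH)],[np.sin(TH),np.cos(TH)]])
def b2w(p): p=np.asarray(p,float)/1e3; return np.r_[T+R2@p[:2],p[2]]
def w2b(p): p=np.asarray(p,float); return np.r_[R2.T@(p[:2]-T),p[2:]]*1e3
E
python3 - <<'E'
from h import *
for n,u,v,z in [("top",261.5,185.1,34),("top",279.6,184.2,34),("top",280.2,198.2,34),("top",262.5,199.5,34),("top",296.5,182,53),("top",297.5,195,53),
 ("scene",276.5,216,34),("scene",298.1,222.3,34),("scene",293.1,238.5,34),("scene",271.5,231.3,34),("scene",254.6,208,53),("scene",250,220,53)]:
    print(n,u,v,w2b(at(n,u-.44,v-.44,z/1e3)).round(1))
s=bot.get_state();print(s['ee_rot'].round(3))
for n in ("top","scene"):
    a=cv2.resize(cv2.imread(f"pics/{n}0.png"),None,fx=4,fy=4,interpolation=cv2.INTER_CUBIC)
    def pl(pts,col):
        q=(np.array([proj(n,b2w(p)) for p in pts])+.5)*4; cv2.polylines(a,[q.round().astype(int).reshape(-1,1,2)],True,col,1)
    pl([(90,-50,85),(165,-50,85),(165,100,85),(90,100,85)],(0,255,255))
    pl([(-195,103.9,66),(-30,103.9,66),(-30,47.7,27.3),(-195,47.7,27.3)],(255,255,0))
    pl([(-210,-27,18),(74,-27,18),(74,27,18),(-210,27,18)],(0,255,0))
    pl([(0,-38,49),(74,-38,49),(74,45,49),(0,45,49)],(255,0,255))
    pl([(0,-38,20),(0,-11,20)],(0,0,255))
    a=a[640:1000,760:1340] if n=="top" else a[660:1120,860:1560]
    cv2.imwrite(f"pics/ov_{n}.png",a)
E
```

```text
top 261.5 185.1 [-27.6 -22.1  34. ]
top 279.6 184.2 [-88.  -18.6  34. ]
top 280.2 198.2 [-84.8  28.7  34. ]
top 262.5 199.5 [-25.9  26.6  34. ]
top 296.5 182 [-144.  -16.   53.]
top 297.5 195 [-142.3   27.6   53. ]
scene 276.5 216 [-84.9  22.7  34. ]
scene 298.1 222.3 [-26.3  22.7  34. ]
scene 293.1 238.5 [-25.1 -25.   34. ]
scene 271.5 231.3 [-83.2 -23.   34. ]
scene 254.6 208 [-142.6   17.7   53. ]
scene 250 220 [-141.9  -18.5   53. ]
[[ 0.447 -0.001 -0.894]
 [ 0.894 -0.001  0.447]
 [-0.001 -1.     0.   ]]
```

View pics/ov_top.png

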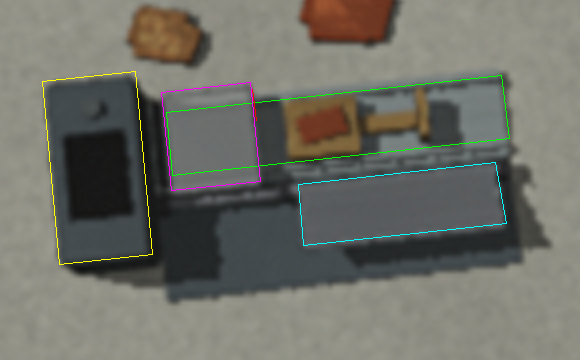

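View pics/ov_scene.png

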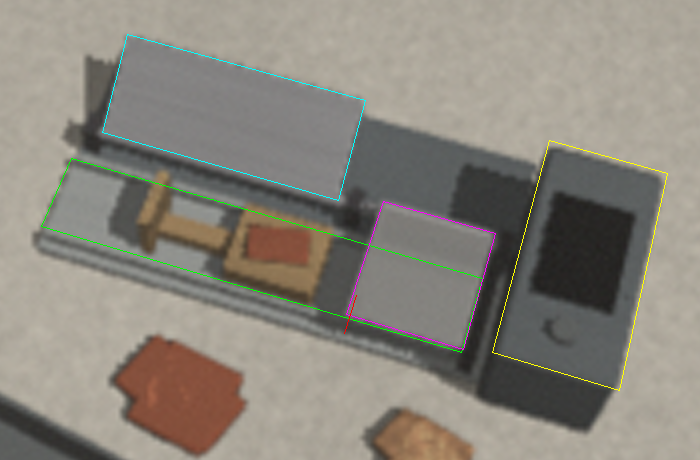

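```bash
cat >> h.py <<'E'
def plan(bx,by,tipz):
    s=bot.get_state(); tgt=b2w((bx,by,tipz+25)); d=tgt-s['eef_pos']
    X=np.array([np.cos(TH-np.pi/2),np.sin(TH-np.pi/2),0]); Rt=np.c_[X,[0,0,-1],np.cross(X,[0,0,-1])]
    rv=cv2.Rodrigues(Rt@s['ee_rot'].T)[0].ravel()
    print("t",s['t'],"target",tgt.round(4),"shift u",(d/.3).round(4),"rot u",(rv/(np.pi/2)).round(4),"F",s['contact_force'].round(1),"w",s['grip_width'].round(4))
    p=s['eef_pos'].copy(); p[2]-=.025; print("tip bay",w2b(p).round(1), "q",s['q'].round(2))
    print("u per mm along bay x",(np.r_[R2[:,0]]/300).round(6))
E
python3 -c "
from h import *
plan(-168,46,160)"
```

```text
Traceback (most recent call last):
  File "h.py", line 17, in plan
    print("t",s['t'],"target",tgt.round(4),"shift u",(d/.3).round(4),"rot u",(rv/(np.pi/2)).round(4),"F",s['contact_force'].round(1),"w",s['grip_width'].round(4))
                                                                                                                                         ^^^^^^^^^^^^^^^^^^^^^
AttributeError: 'float' object has no attribute 'round'
```

```bash
sed -i "s/s\['grip_width'\].round(4)/round(s['grip_width'],4)/" h.py; python3 -c "
from h import *
plan(-168,46,160)"
```

```text
t 0.1 target [ 0.5594 -0.0889  0.185 ] shift u [ 1.0447 -1.9354 -0.1499] rot u [ 3.000e-04 -6.000e-04 -6.176e-01] F [ 0.6 -0.1 -0.6] w 0.0938
tip bay [450.  277.2 205. ] q [ 1.04  0.3   1.52  0.    1.32 -0.07]
u per mm along bay x [-0.000455  0.003302]
```

Emit:
servo_tool --steps '[[[0.1,-0.15,0,0,0,-0.05,0.14],[0.25,-0.35,0,0,0,-0.1,0.14],[0.4,-0.5,0,0,0,-0.15,0.14],[0.5,-0.65,0,0,0,-0.2,0.14],[0.54,-0.8,0,0,0,-0.25,0.14],[0.56,-0.97,0,0,0,-0.31,0.14],[0.56,-0.97,0,0,0,-0.31,0.14],[0.56,-0.97,0,0,0,-0.31,0.14],[0.56,-0.97,0,0,0,-0.31,0.14]]]'

```text
t: 1.0
eef_pos: [0.4141, 0.2003, 0.2299]
ee_rot: [[0.815, -0.001, -0.58], [0.58, -0.0, 0.815], [-0.001, -1.0, 0.0]]
contact_force: [-0.2, 0.6, 0.6]
grip_width: 0.0808
```

```bash
python3 -c "
from h import *
plan(-168,46,160)"
```

```text
t 1.0 target [ 0.5594 -0.0889  0.185 ] shift u [ 0.4843 -0.964  -0.1497] rot u [ 1.000e-04 -7.000e-04 -3.065e-01] F [-0.2  0.6  0.6] w 0.0808
tip bay [138.3 150.5 204.9] q [ 0.37  0.1   1.76 -0.    1.28 -0.25]
u per mm along bay x [-0.000455  0.003302]
```

Emit:
servo_tool --steps '[[[0.1,-0.16,0,0,0,-0.06,0.14],[0.2,-0.32,0,0,0,-0.12,0.14],[0.28,-0.48,-0.03,0,0,-0.18,0.14],[0.36,-0.64,-0.07,0,0,-0.24,0.14],[0.42,-0.8,-0.1,0,0,-0.3,0.14],[0.484,-0.964,-0.15,0,0,-0.3065,0.14],[0.484,-0.964,-0.15,0,0,-0.3065,0.14],[0.484,-0.964,-0.15,0,0,-0.3065,0.14],[0.484,-0.964,-0.15,0,0,-0.3065,0.14]]]'

```text
t: 1.9
eef_pos: [0.5594, -0.0878, 0.1844]
ee_rot: [[0.991, -0.002, -0.137], [0.137, 0.001, 0.991], [-0.002, -1.0, 0.001]]
contact_force: [0.0, 0.8, -0.1]
grip_width: 0.0805
```

```bash
python3 -c "
from h import *
plan(-168,46,75)
for n in ('top','scene'): cv2.imwrite(f'pics/{n}1.png',bot.read_camera(n)[:,:,::-1])
a=cv2.imread('pics/top1.png')[160:245,190:340];cv2.imwrite('pics/t1.png',cv2.resize(a,None,fx=5,fy=5,interpolation=2))
a=cv2.imread('pics/scene1.png')[120:280,200:390];cv2.imwrite('pics/s1.png',cv2.resize(a,None,fx=4,fy=3.7,interpolation=2))
"
```

```text
t 1.9 target [ 0.5594 -0.0889  0.1   ] shift u [-2.000e-04 -3.800e-03 -2.812e-01] rot u [-0.0004 -0.0014 -0.0004] F [ 0.   0.8 -0.1] w 0.0805
tip bay [-166.9   45.8  159.4] q [-0.22  0.38  1.53  0.    1.24 -0.36]
u per mm along bay x [-0.000455  0.003302]
```

View pics/s1.png

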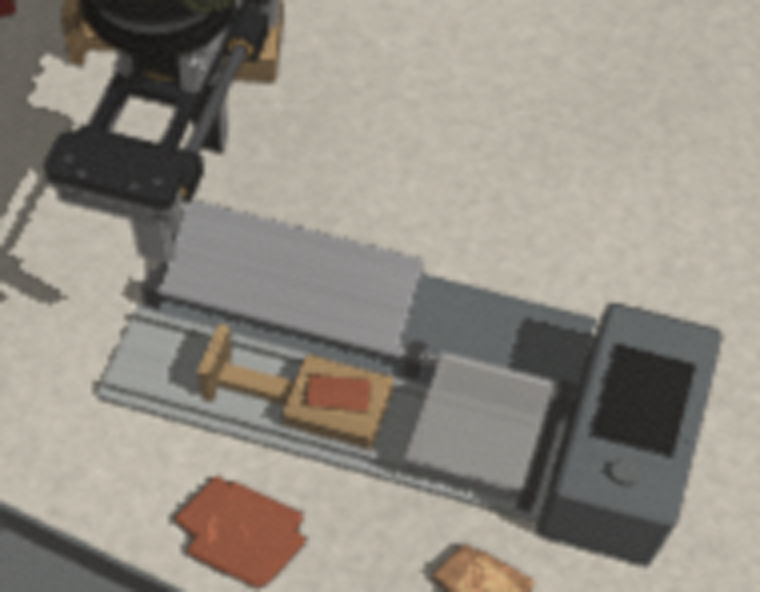

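View pics/t1.png

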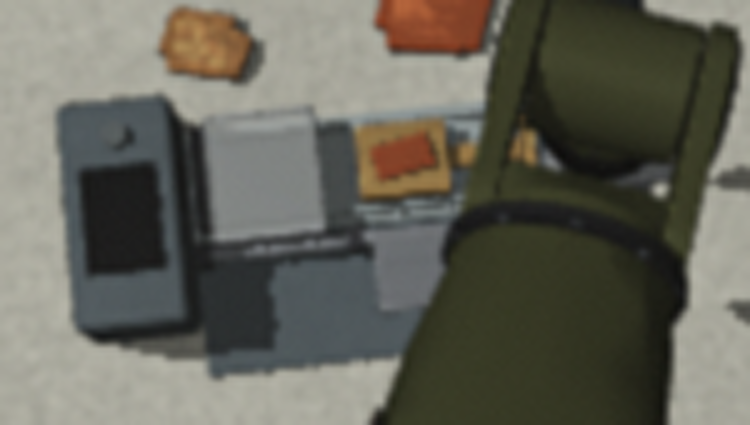

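```bash
python3 -c "
from h import *
s=bot.get_state()
for o in (-47,0,47):
  for h in (0,97):
    p=proj('scene',b2w((-166.9,45.8+o,159+h))); print(o,h,p.round(0), ((p-[200,120])*[4,3.7]).round(0))
a=cv2.imread('pics/scene1.png')[110:215,190:280];cv2.imwrite('pics/s1b.png',cv2.resize(a,None,fx=5.6,fy=5.6,interpolation=2))
"
```

```text
-47 0 [239. 189.] [157. 257.]
-47 97 [236. 165.] [142. 168.]
0 0 [246. 173.] [186. 198.]
0 97 [243. 148.] [174. 105.]
47 0 [253. 158.] [212. 141.]
47 97 [251. 132.] [204.  45.]
```

View pics/s1b.png

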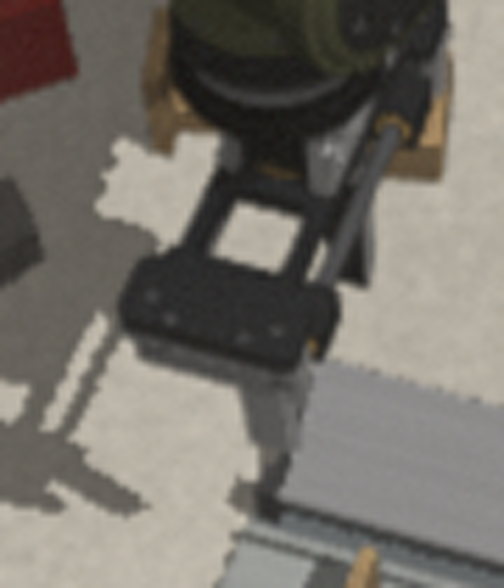

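Emit:
servo_tool --steps '[[[0,-0.004,-0.1,0,0,0,0.14],[0,-0.004,-0.2,0,0,0,0.14],[0,-0.004,-0.26,0,0,0,0.14],[0,-0.004,-0.29,0,0,0,0.14],[0,-0.004,-0.31,0,0,0,0.14],[0,-0.004,-0.33,0,0,0,0.14],[0,-0.004,-0.35,0,0,0,0.14],[0,-0.004,-0.35,0,0,0,0.14]]]'

```text
t: 2.8
eef_pos: [0.5595, -0.0883, 0.08]
ee_rot: [[0.99, -0.0, -0.138], [0.138, 0.0, 0.99], [-0.0, -1.0, 0.0]]
contact_force: [-0.5, 0.6, 0.7]
grip_width: 0.0806
```

```bash
python3 -c "
from h import *
plan(-168,46,30)
for n in ('scene',): cv2.imwrite(f'pics/{n}2.png',bot.read_camera(n)[:,:,::-1])
a=cv2.imread('pics/scene2.png')[130:280,200:390];cv2.imwrite('pics/s2.png',cv2.resize(a,None,fx=4,fy=4,interpolation=2))
"
```

```text
t 2.8 target [ 0.5594 -0.0889  0.055 ] shift u [-0.0006 -0.0019 -0.0834] rot u [-0.0001 -0.0003 -0.0012] F [-0.5  0.6  0.7] w 0.0806
tip bay [-167.5   45.7   55. ] q [-0.22  0.5   1.61  0.    1.03 -0.36]
u per mm along bay x [-0.000455  0.003302]
```

View pics/s2.png

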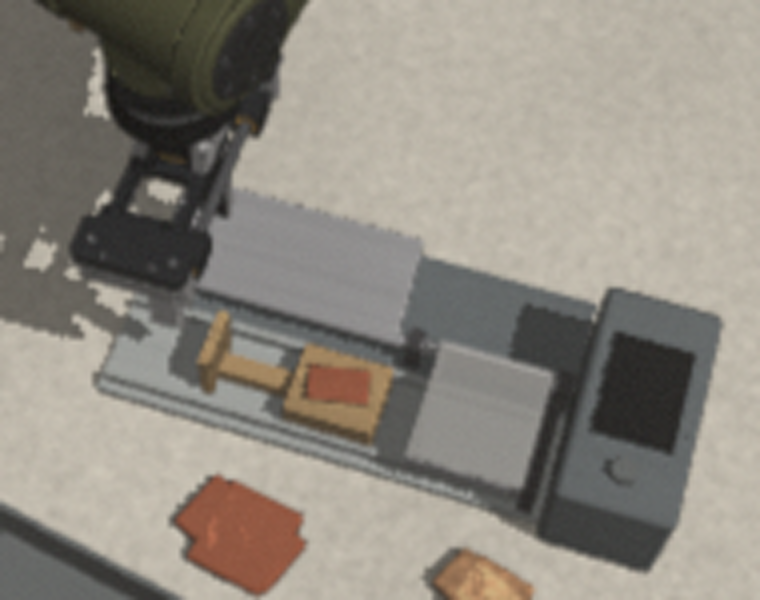

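Emit:
servo_tool --steps '[[[0,-0.002,-0.01,0,0,0,0.14],[0,-0.002,-0.02,0,0,0,0.14],[0,-0.002,-0.03,0,0,0,0.14],[0,-0.002,-0.04,0,0,0,0.14],[0,-0.002,-0.04,0,0,0,0.14]]]'

```text
t: 3.35
eef_pos: [0.5594, -0.0891, 0.0681]
ee_rot: [[0.99, -0.001, -0.138], [0.138, 0.0, 0.99], [-0.001, -1.0, 0.0]]
contact_force: [-0.6, -0.0, 4.2]
grip_width: 0.081
```

```bash
python3 -c "
from h import *
plan(-168,46,30)
for n in ('scene',): cv2.imwrite(f'pics/{n}3.png',bot.read_camera(n)[:,:,::-1])
a=cv2.imread('pics/scene3.png')[130:280,200:390];cv2.imwrite('pics/s3.png',cv2.resize(a,None,fx=4,fy=4,interpolation=2))
"
```

```text
t 3.35 target [ 0.5594 -0.0889  0.055 ] shift u [-0.0003  0.0007 -0.0437] rot u [-0.     -0.0005 -0.0012] F [-0.6 -0.   4.2] w 0.081
tip bay [-168.2   45.9   43.1] q [-0.22  0.52  1.62 -0.    1.   -0.36]
u per mm along bay x [-0.000455  0.003302]
```

View pics/s3.png

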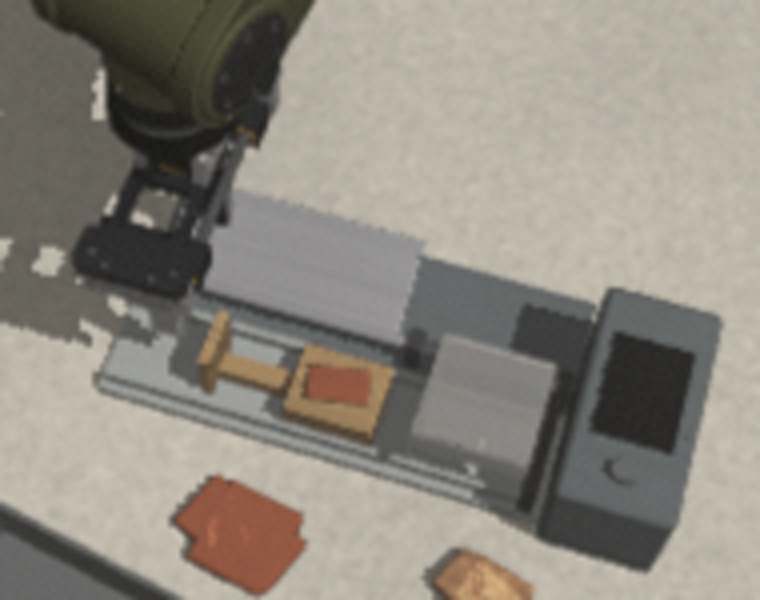

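Emit:
servo_tool --steps '[[[0,0,-0.012,0,0,0,0.14],[0,0,-0.024,0,0,0,0.14],[0,0,-0.035,0,0,0,0.14],[0,0,-0.044,0,0,0,0.14],[0,0,-0.044,0,0,0,0.14]]]'

```text
t: 3.9
eef_pos: [0.5591, -0.0892, 0.0549]
ee_rot: [[0.99, -0.002, -0.138], [0.138, 0.0, 0.99], [-0.002, -1.0, 0.0]]
contact_force: [-4.2, -1.1, 7.0]
grip_width: 0.0809
```

```bash
python3 -c "
from h import *
plan(-150,46,29.5)
for n in ('scene',): cv2.imwrite(f'pics/{n}4.png',bot.read_camera(n)[:,:,::-1])
a=cv2.imread('pics/scene4.png')[130:280,200:390];cv2.imwrite('pics/s4.png',cv2.resize(a,None,fx=4,fy=4,interpolation=2))
"
```

```text
t 3.9 target [ 0.5569 -0.0711  0.0545] shift u [-0.0072  0.0603 -0.0013] rot u [-0.0001 -0.0012 -0.0012] F [-4.2 -1.1  7. ] w 0.0809
tip bay [-168.2   46.3   29.9] q [-0.22  0.54  1.63 -0.    0.98 -0.36]
u per mm along bay x [-0.000455  0.003302]
```

View pics/s4.png

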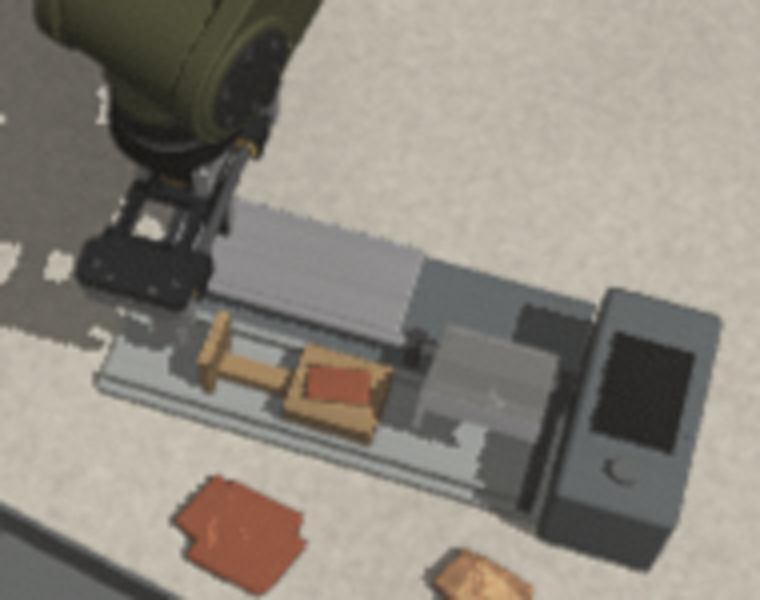

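```bash
python3 -c "
from h import *
for th in (.3,.4,.5,.56,.6):
  for ry,rz in ((-88,-4),(-88,25)):
    y=50+ry*np.cos(th)+rz*np.sin(th); z=24+rz*np.cos(th)-ry*np.sin(th)
    print(th,round(y),round(z),((proj('scene',b2w((0,y,z)))-[200,130])*4).round(0),((proj('scene',b2w((74,y,z)))-[200,130])*4).round(0))
a=cv2.imread('pics/scene4.png')[200:260,280:350];cv2.imwrite('pics/s4b.png',cv2.resize(a,None,fx=9,fy=9,interpolation=2))
"
```

```text
0.3 -35 46 [405. 450.] [522. 485.]
0.3 -27 74 [412. 419.] [531. 454.]
0.4 -33 55 [407. 441.] [524. 476.]
0.4 -21 81 [415. 406.] [535. 442.]
0.5 -29 63 [410. 431.] [527. 465.]
0.5 -15 88 [419. 393.] [539. 428.]
0.56 -27 67 [411. 424.] [529. 459.]
0.56 -11 92 [421. 384.] [541. 420.]
0.6 -25 70 [413. 419.] [531. 454.]
0.6 -9 94 [423. 379.] [543. 414.]
```

View pics/s4b.png

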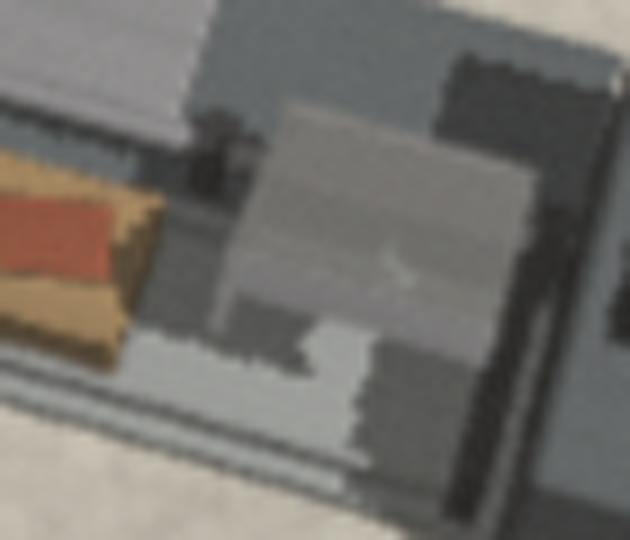

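Emit:
servo_tool --steps '[[[-0.002,0.0165,-0.007,0,0,0,0.14],[-0.0045,0.033,-0.007,0,0,0,0.14],[-0.0055,0.041,-0.007,0,0,0,0.14],[-0.0065,0.05,-0.007,0,0,0,0.14],[-0.008,0.058,-0.007,0,0,0,0.14],[-0.009,0.066,-0.007,0,0,0,0.14],[-0.0105,0.076,-0.007,0,0,0,0.14],[-0.012,0.086,-0.007,0,0,0,0.14],[-0.0135,0.099,-0.007,0,0,0,0.14],[-0.0135,0.099,-0.007,0,0,0,0.14]]]'

```text
t: 4.95
eef_pos: [0.5556, -0.0599, 0.0536]
ee_rot: [[0.99, -0.0, -0.139], [0.139, -0.001, 0.99], [-0.0, -1.0, -0.001]]
contact_force: [-0.5, -2.4, 5.5]
grip_width: 0.081
```

```bash
python3 -c "
from h import *
plan(-52,46,28)
for n in ('scene','top'): cv2.imwrite(f'pics/{n}5.png',bot.read_camera(n)[:,:,::-1])
a=cv2.imread('pics/scene5.png')[130:280,200:390];cv2.imwrite('pics/s5.png',cv2.resize(a,None,fx=4,fy=4,interpolation=2))
"
```

```text
t 4.95 target [0.5435 0.026  0.053 ] shift u [-0.0403  0.2864 -0.002 ] rot u [ 0.0007 -0.0001 -0.0013] F [-0.5 -2.4  5.5] w 0.081
tip bay [-138.8   45.8   28.6] q [-0.17  0.53  1.65 -0.    0.96 -0.31]
u per mm along bay x [-0.000455  0.003302]
```

View pics/s5.png

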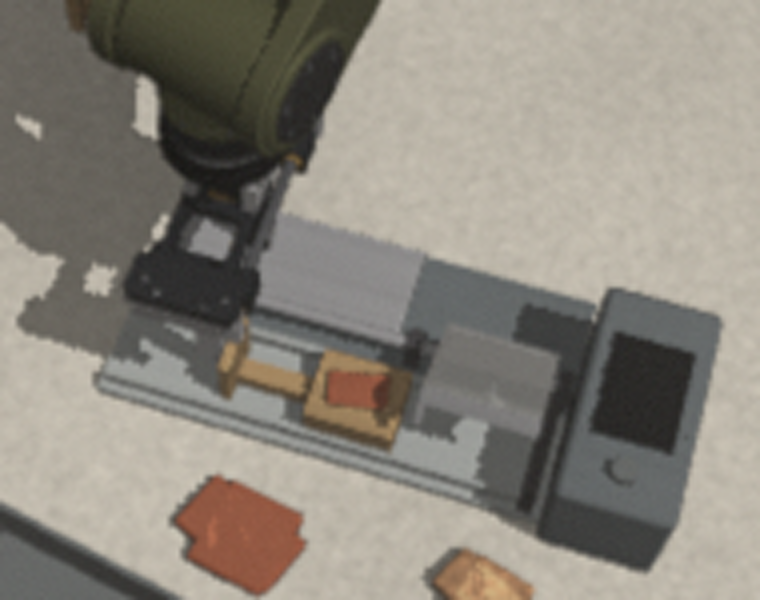

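Emit:
servo_tool --steps '[[[-0.002,0.015,-0.002,0,0,0,0.14],[-0.0045,0.032,-0.002,0,0,0,0.14],[-0.007,0.05,-0.002,0,0,0,0.14],[-0.0095,0.068,-0.002,0,0,0,0.14],[-0.012,0.086,-0.002,0,0,0,0.14],[-0.0145,0.104,-0.002,0,0,0,0.14],[-0.017,0.122,-0.002,0,0,0,0.14],[-0.0195,0.14,-0.002,0,0,0,0.14],[-0.022,0.158,-0.002,0,0,0,0.14],[-0.0245,0.176,-0.002,0,0,0,0.14],[-0.027,0.194,-0.002,0,0,0,0.14],[-0.0295,0.212,-0.002,0,0,0,0.14],[-0.032,0.228,-0.002,0,0,0,0.14],[-0.034,0.24,-0.002,0,0,0,0.14],[-0.034,0.24,-0.002,0,0,0,0.14]]]'

```text
t: 6.55
eef_pos: [0.546, 0.0119, 0.0535]
ee_rot: [[0.99, 0.001, -0.139], [0.139, -0.002, 0.99], [0.001, -1.0, -0.002]]
contact_force: [0.6, -1.7, 6.2]
grip_width: 0.0809
```

```bash
python3 -c "
from h import *
plan(-52,46,28)
for n in ('scene','top'): cv2.imwrite(f'pics/{n}6.png',bot.read_camera(n)[:,:,::-1])
a=cv2.imread('pics/scene6.png')[130:280,200:390];cv2.imwrite('pics/s6.png',cv2.resize(a,None,fx=4,fy=4,interpolation=2))
"
```

```text
t 6.55 target [0.5435 0.026  0.053 ] shift u [-0.0081  0.0471 -0.0018] rot u [ 0.001   0.0009 -0.0015] F [ 0.6 -1.7  6.2] w 0.0809
tip bay [-66.3  45.5  28.5] q [-0.04  0.5   1.69 -0.    0.95 -0.18]
u per mm along bay x [-0.000455  0.003302]
```

View pics/s6.png

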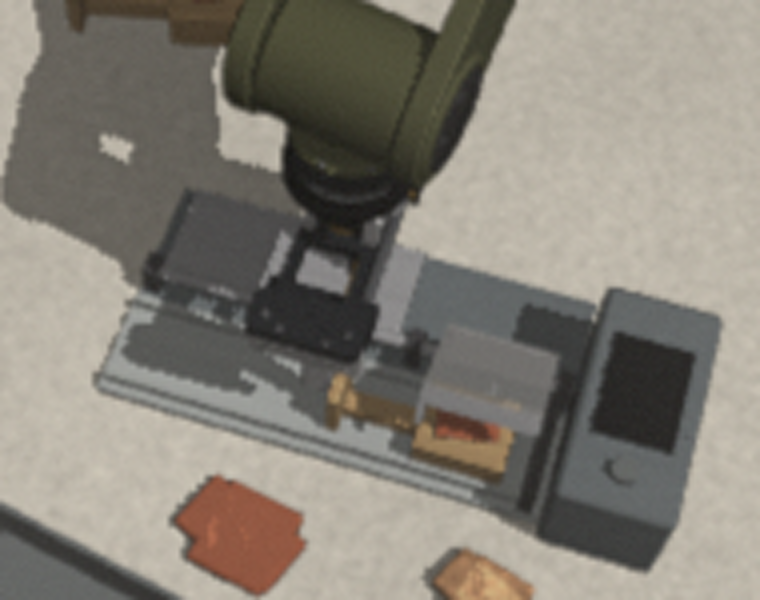

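Emit:
servo_tool --steps '[[[-0.001,0.008,-0.001,0,0,0,0.14],[-0.002,0.016,-0.001,0,0,0,0.14],[-0.003,0.024,-0.001,0,0,0,0.14],[-0.0045,0.032,-0.001,0,0,0,0.14],[-0.0055,0.039,-0.001,0,0,0,0.14],[-0.0055,0.039,-0.001,0,0,0,0.14]]]'

```text
t: 7.25
eef_pos: [0.5448, 0.0231, 0.0537]
ee_rot: [[0.99, 0.003, -0.139], [0.139, -0.002, 0.99], [0.002, -1.0, -0.003]]
contact_force: [1.8, -4.5, 4.9]
grip_width: 0.0804
```

```bash
python3 -c "
from h import *
plan(-52,46,28)
for n in ('scene',): cv2.imwrite(f'pics/{n}7.png',bot.read_camera(n)[:,:,::-1])
a=cv2.imread('pics/scene7.png')[210:270,280:370];cv2.imwrite('pics/s7.png',cv2.resize(a,None,fx=8,fy=8,interpolation=2))
"
```

```text
t 7.25 target [0.5435 0.026  0.053 ] shift u [-0.0042  0.0097 -0.0022] rot u [ 0.0014  0.0017 -0.0016] F [ 1.8 -4.5  4.9] w 0.0804
tip bay [-55.1  45.1  28.7] q [-0.02  0.5   1.69 -0.    0.95 -0.16]
u per mm along bay x [-0.000455  0.003302]
```

View pics/s7.png

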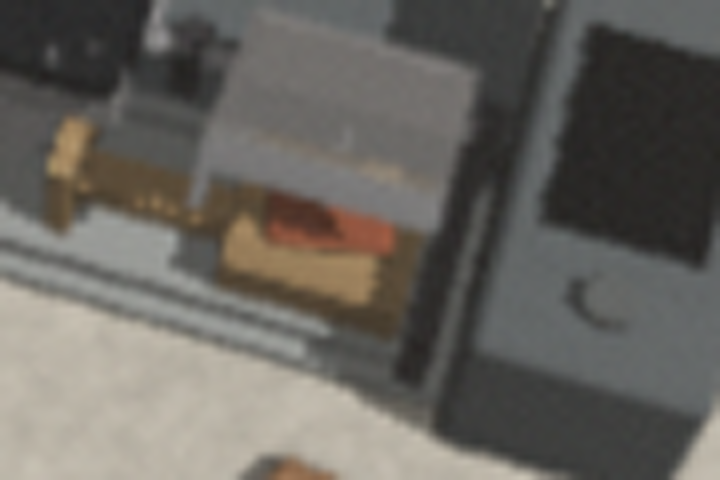

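Emit:
servo_tool --steps '[[[-0.001,0.004,-0.001,0,0,0,0.14],[-0.001,0.007,-0.001,0,0,0,0.14],[-0.001,0.007,-0.001,0,0,0,0.14]]]'

```text
t: 7.6
eef_pos: [0.5449, 0.0245, 0.0538]
ee_rot: [[0.99, 0.004, -0.139], [0.139, -0.003, 0.99], [0.003, -1.0, -0.004]]
contact_force: [0.7, -5.7, 5.3]
grip_width: 0.0809
```

Emit:
servo_tool --steps '[[[-0.001,0.004,-0.001,0,0,0,0.14],[-0.001,0.008,-0.001,0,0,0,0.14],[-0.001,0.008,-0.001,0,0,0,0.14]]]'

```text
t: 7.9
eef_pos: [0.545, 0.0256, 0.0539]
ee_rot: [[0.99, 0.005, -0.139], [0.139, -0.005, 0.99], [0.004, -1.0, -0.006]]
contact_force: [0.8, -11.9, 6.4]
grip_width: 0.0807
```

```bash
python3 -c "
from h import *
plan(-52,46,28)
for n in ('scene',): cv2.imwrite(f'pics/{n}8.png',bot.read_camera(n)[:,:,::-1])
a=cv2.imread('pics/scene8.png')[210:270,280:370];cv2.imwrite('pics/s8.png',cv2.resize(a,None,fx=8,fy=8,interpolation=2))
"
```

```text
t 7.9 target [0.5435 0.026  0.053 ] shift u [-0.0048  0.0014 -0.0031] rot u [ 0.0033  0.0029 -0.0013] F [  0.8 -11.9   6.4] w 0.0807
tip bay [-52.6  44.6  28.9] q [-0.02  0.5   1.69 -0.01  0.94 -0.15]
u per mm along bay x [-0.000455  0.003302]
```

View pics/s8.png

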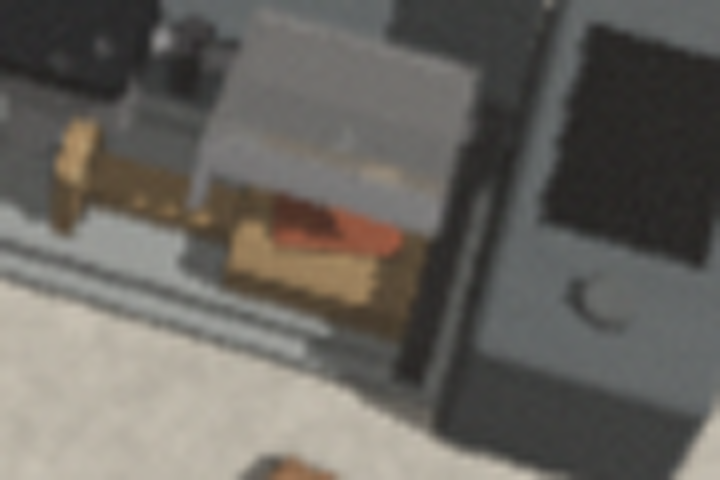

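Emit:
servo_tool --steps '[[[-0.002,0.005,-0.002,0,0,0,0.14],[-0.002,0.01,-0.002,0,0,0,0.14],[-0.002,0.01,-0.002,0,0,0,0.14]]]'

```text
t: 8.25
eef_pos: [0.5449, 0.0259, 0.054]
ee_rot: [[0.991, 0.006, -0.137], [0.137, -0.009, 0.991], [0.005, -1.0, -0.01]]
contact_force: [-1.0, -23.0, 8.8]
grip_width: 0.0809
```

```bash
python3 -c "
from h import *
plan(-52,46,28)
"
```

```text
t 8.25 target [0.5435 0.026  0.053 ] shift u [-0.0047  0.0002 -0.0035] rot u [ 0.0056  0.0038 -0.0004] F [ -1.  -23.    8.8] w 0.0809
tip bay [-52.3  44.6  29. ] q [-0.02  0.5   1.69 -0.01  0.94 -0.15]
u per mm along bay x [-0.000455  0.003302]
```

Emit:
servo_tool --steps '[[[0.001,-0.008,-0.002,0.0056,0.0038,0,0.14],[0.003,-0.02,-0.003,0.0056,0.0038,0,0.14],[0.003,-0.024,-0.003,0.0056,0.0038,0,0.14],[0.003,-0.024,-0.003,0.0056,0.0038,0,0.14]]]'

```text
t: 8.65
eef_pos: [0.5461, 0.019, 0.0536]
ee_rot: [[0.991, 0.001, -0.137], [0.137, 0.001, 0.991], [0.001, -1.0, 0.001]]
contact_force: [-0.6, 2.7, 6.0]
grip_width: 0.0807
```

```bash
python3 -c "
from h import *
plan(-60,46,160)
for n in ('scene',): cv2.imwrite(f'pics/{n}9.png',bot.read_camera(n)[:,:,::-1])
a=cv2.imread('pics/scene9.png')[210:270,280:370];cv2.imwrite('pics/s9.png',cv2.resize(a,None,fx=8,fy=8,interpolation=2))
"
```

```text
t 8.65 target [0.5446 0.0181 0.185 ] shift u [-0.0051 -0.003   0.4381] rot u [-0.0004  0.0005 -0.0001] F [-0.6  2.7  6. ] w 0.0807
tip bay [-59.3  44.4  28.6] q [-0.03  0.5   1.69  0.    0.95 -0.17]
u per mm along bay x [-0.000455  0.003302]
```

View pics/s9.png

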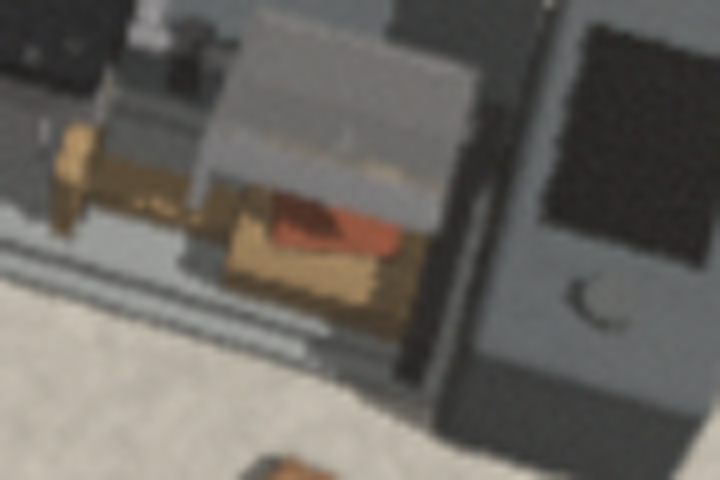

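Emit:
servo_tool --steps '[[[0,0,0.015,0,0,0,0.14],[0,0,0.03,0,0,0,0.14],[0,0,0.045,0,0,0,0.14],[0,0,0.06,0,0,0,0.14],[0,0,0.075,0,0,0,0.14],[0,0,0.09,0,0,0,0.14],[0,0,0.105,0,0,0,0.14],[0,0,0.12,0,0,0,0.14],[0,0,0.15,0,0,0,0.14],[0,0,0.2,0,0,0,0.14],[0,0,0.3,0,0,0,0.14],[0,0,0.42,0,0,0,0.14],[-0.1,-0.1,0.6,0,0,0,0.14],[-0.25,-0.25,0.7,0,0,0,0.14],[-0.4,-0.4,0.7,0,0,0,0.14],[-0.4,-0.5,0.7,0,0,0,0.14],[-0.4,-0.5,0.7,0,0,0,0.14],[-0.4,-0.5,0.7,0,0,0,0.14]]]'

```text
t: 10.5
eef_pos: [0.425, -0.1328, 0.2647]
ee_rot: [[0.991, 0.002, -0.134], [0.134, -0.0, 0.991], [0.002, -1.0, -0.001]]
contact_force: [0.1, -0.1, 0.0]
grip_width: 0.0813
```

```bash
python3 -c "
from h import *
plan(-60,46,160)
for n in ('scene','top'): cv2.imwrite(f'pics/{n}10.png',bot.read_camera(n)[:,:,::-1])
a=cv2.imread('pics/scene10.png')[165:275,215:390];cv2.imwrite('pics/s10.png',cv2.resize(a,None,fx=4.5,fy=4.5,interpolation=2))
"
```

```text
t 10.5 target [0.5446 0.0181 0.185 ] shift u [ 0.3986  0.5031 -0.2655] rot u [0.0002 0.0013 0.0018] F [ 0.1 -0.1  0. ] w 0.0813
tip bay [-193.2  185.1  239.7] q [-0.39  0.03  1.75  0.    1.36 -0.52]
u per mm along bay x [-0.000455  0.003302]
```

View pics/s10.png

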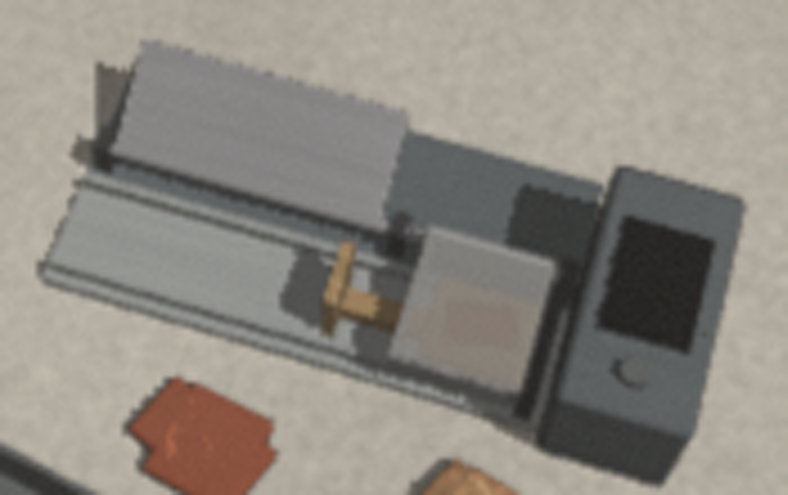

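View pics/top10.png

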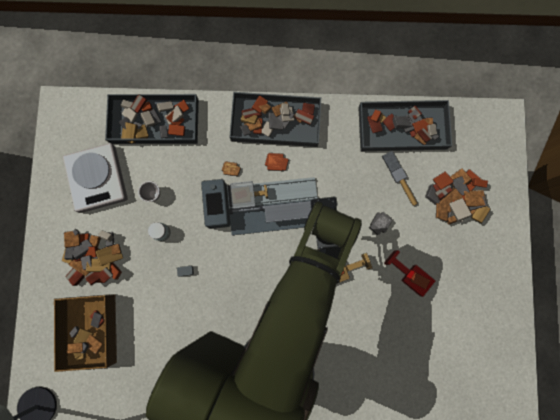

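View pics/scene10.png

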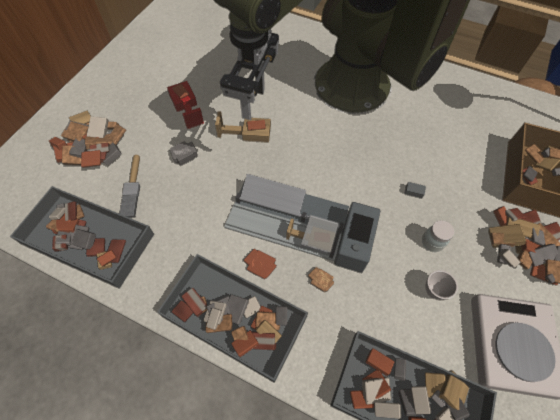

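```bash
python3 -c "
from h import *
for u,v in ((345,242),(326,296)): print(w2b(at('scene',u/4.5+214.6,v/4.5+164.6,.053)).round(1))
a=cv2.imread('pics/scene0.png').astype(int);b=cv2.imread('pics/scene10.png').astype(int)
d=np.abs(a-b).max(2)
print('wing diff',d[178:205,250:300].mean(),'bystanders',d[235:295,240:340].mean(),d[180:300,400:470].mean(),d[140:215,115:200].mean())
d2=cv2.resize(np.clip(d*4,0,255).astype(np.uint8)[165:275,215:390],None,fx=4,fy=4); cv2.imwrite('pics/d.png',d2)
"
```

```text
[-42.7  17.7  53. ]
[-42.8 -17.8  53. ]
wing diff 3.8155555555555556 bystanders 5.3181666666666665 5.6925 5.580549019607843
```

View pics/d.png

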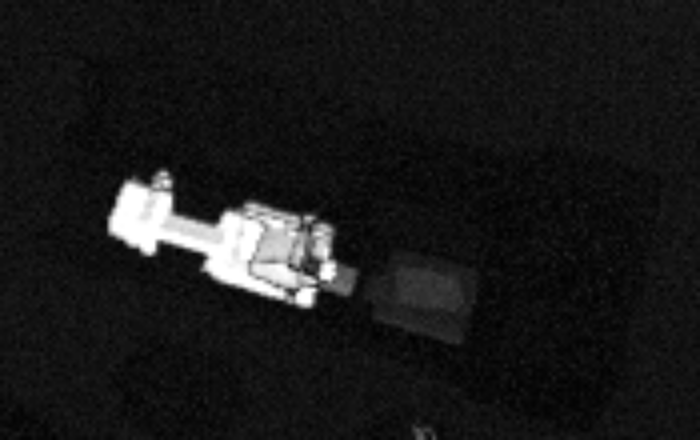

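```bash
python3 -c "
import cv2,numpy as np
I=[cv2.imread(f'pics/scene{k}.png')[260:300,300:345] for k in (0,2,10)]
print([np.abs(I[0].astype(int)-i).max(2).max() for i in I])
cv2.imwrite('pics/sb.png',cv2.resize(np.hstack(I),None,fx=5.5,fy=5.5,interpolation=2))
"
```

```text
[np.int64(0), np.int64(57), np.int64(29)]
```

View pics/sb.png

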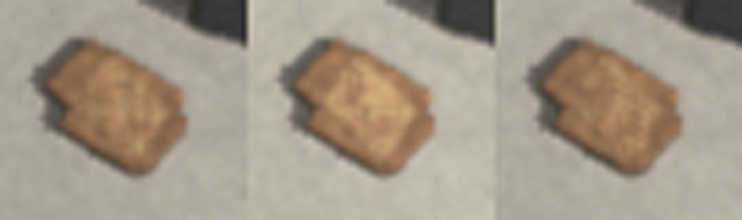

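Sherd_b keeps the same outline in all three pictures; only the light on it changes. Everything is in place, so I'm handing in.

```bash
python3 -c "
from station import bot
print(bot.finish_job())"
```

```text
the job is handed in; nothing more can be done
None
```

The carrier is home against the end stop and the flap is shut behind its block. I handed the job in at about 10.6 s, with the arm clear and no force on it.

- **Choosing the carrier:** three things looked like it in the top view: one in the lane (275,190), a larger wooden one (340,272) and a red one (412,272). I used the one in the lane, because it is not red and is the smaller of the two wooden ones.
- **Opening and pushing:** one fingertip pressed the wing down to about 29 mm above the table, with 5 to 7 N for most of the push. From the lip's place in the picture before the push, the flap stood open about 0.5 rad. The other fingertip pushed the carrier about 99 mm along the lane.
- **Reaching the stop:** at the end the push force rose to 23 N with almost no movement. The fingertip was then at bay x of about -52 mm, which is where home should put it.
- **Letting go:** I backed off about 7 mm while still holding the flap open, then lifted straight up and moved away.

**Last checks:**
- The push plate's rear face measured bay x of about -43 mm against -44 mm for home, within calibration error.
- In the scene picture, the wing and flap look the same as at the start.
- The bystanders I compared had not moved. One spot on sherd_b looked different, but that was only a lighting change.

**Disagreement:** the two cameras placed the bay about 5 mm apart. I used the combined fit, and the contacts agreed with it.

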